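# Clamp the lock cylinder, then hold the clip press level

## Task

I am refitting a lock cylinder in the small bench press and need a steady hand on it. First clamp the cylinder: by its upright knob, turn the clamp ring clockwise (seen from above) to the locked mark, and do not press the lever before that. Then bring the sprung lever down by its cross grip until it is level, not past it, hold it there for two seconds and finish while still holding it level, so that the clip can be slipped on, and leave the loose things beside the press where they lie.

Things in the scene. Friction and masses are not known exactly. Their poses are not given: they have to be found in the camera images.
- clip_press: Grey cast bench press, fixed, 240 x 130 mm; base 14 mm thick, on it a collet nest with a lock cylinder standing on end (top at 74 mm), then a column 36 mm wide, 144 mm high, with guide arm and ram (90 to 113 mm). Origin: on the worktop, on the axis of collet, ring and ram. +x points to the column; the lever reaches along -x, to the worker; z up. The ring's knob stands on the -y side.
- lock_ring (a joint): Clamp ring (74 mm across, 20 to 36 mm high), turning about the vertical axis through clip_press's origin. Radians, growing clockwise seen from above: 0 = open (one engraved line), 1.00 = locked mark (two lines on the boss under the ring), end stop at 1.07; from 0.92 to the stop counts as locked. Starts between 0 and 0.35. Stays where it is left; about 2 N at the knob turns it.
- ring_knob (a point): On the axis of the ring handle's black upright knob, 86 mm above the worktop; moves with the ring. Knob round, 15 mm thick at the foot, 19 mm at the top, 51 to 99 mm high, 88 mm from the ring's axis on a steel arm. In clip_press's frame its direction is -50 degrees minus the ring's angle (0 = +x, counter-clockwise positive); locked: x -26, y -84 mm. Clear for 30 mm all round.
- ring_axis (a point): Point on the ring's vertical turning axis, at the collet's top face, 36 mm above the worktop.
- press_lever (a joint): Sprung hand lever, hinged at lever_pivot about clip_press's y axis. Radians, growing as the grip goes down: 0 = up (slopes up 0.24 rad towards the worker), 0.24 = level (the brass plug under the ram is then flush with the end of the lock cylinder), dead stop at 0.40. The spring returns it to 0 when let go; about 5 N at the grip starts it, 12 N holds it level.
- lever_grip (a point): Centre of the lever's cross grip: black round bar, 25 mm thick, 72 mm long, along clip_press's y axis, 180 mm from the pivot; moves with the lever: 171 mm above the worktop with the lever up, 128 mm (the pivot's height) with it level. Free all round except for the lever (13 mm wide) that joins it in the middle of its +x side.
- lever_pivot (a point): Axis of the lever's hinge, 65 mm behind the collet axis (press's +x), 128 mm above the worktop.
- spare_cylinder: Loose brass-coloured lock cylinder lying on the worktop on the press's left (+y) side, 62 x 33 x 17 mm; origin under its centre. Leave it alone.
- brass_padlock: Loose brass padlock lying on the press's left side, 62 x 40 x 18 mm; origin under its centre. Leave it alone.
- clip_tweezers: Loose steel tweezers lying on the press's left side, 122 mm long (their y), 11 x 8 mm; origin under their centre. Leave them alone.

How it is judged:
By the outcome, as a careful person would: the job done as asked, in the order asked, and still so for the second after the job is handed in, while the arm keeps its last pose, push and grip.
It also fails if it takes over 50 s, if anything falls off the work surface, if the arm or the gripper's body presses on something with over 40 N, if the wrist force passes 120 N, or if a joint passes its speed limit or range.

## Robot

A 6-joint arm with a two-finger parallel gripper is mounted at the origin on a cart in front of the work surface, level with it; the furniture and walls round the work are solid. World frame = base frame: x ahead of the robot, y to its left, z up, the work surface at z = 0. Lengths are in m, angles in rad, forces in N, time in s.
With the tool pointing down it reaches from about 0.325 to 0.85 m from the base axis. Payload 4.4 kg.
Tool frame: the origin (TCP) lies midway between the tips of the shut fingers; the grasp point (between the pads) lies 19 mm behind it; z points along the fingers, y is the line along which they close (so a half turn about z gives the same grasp; the last joint's range is limited). The gripper opens to 94 mm and grips with 3 to 60 N. Pads are 16 mm wide; open, the fingers measure 119 mm over their backs; the gripper's body (75 mm by 177 mm) begins 78 mm behind the grasp point.
Start: joints at [0.957, 0.207, 1.542, -0, 1.393, -0.15], TCP at [0.257, 0.514, 0.205] pointing down, gripper open.
Joint ranges: [-2.73, 2.73], [-0.86, 2.22], [0.23, 2.46], [-1.11, 4.25], [0.08, 2.63], [-2.82, 2.82]. Speed limits (rad/s): [2.79, 2.79, 3.14, 3.14, 3.14, 3.14].

## Interface

Orientations are given as a 3x3 rotation matrix whose columns are the frame's x, y, z axes.
In Python, from cell import r, vision gives the robot as it stands.
- The arm moves only by the tool send_rows, never from a script. Its argument "steps" is a list of rows, each an object of numbers: "jaw": the closure in counts, from 0 (fully open) to 255 (shut); "tx", "ty", "tz": the shift along the world's x, y, z in mm; "wx", "wy", "wz": the turn, a rotation vector about the world's x, y, z in degrees. In form: [{"jaw": .., "tx": .., "ty": .., "tz": .., "wx": .., "wy": .., "wz": ..}, ...]. A call has 1 to 20 rows; each row shifts and turns the commanded pose from where the row before left it; what a row does not reach is not made up. A row lasts 1/8 s, in which the tool goes at most 62.5 mm and 10.7 degrees, less where a joint would pass 70% of its speed; a pose out of reach is approached as far as the arm can. A call with a gripper value outside its range is refused whole. The fingers move at their own pace and stop on an object; "grip_force" is the grip in N (left out, the last holds). Time passes only in rows, so rows that do not move let the fingers close. It gives the time, the measured TCP pose, the force, the opening and the grip force at its end, in the units of the state.
- r.observe(): the state, without advancing time (a new reading comes with each control period).
- vision.read_camera(name): name is "scene" or "top"; returns a dict with "pixels" (420x560x3 uint8, red, green, blue), "camera_matrix" (3x3 intrinsics, pixels), "dist" ([k1, k2, p1, p2, k3] as OpenCV has them; the pictures are not rectified), "rvec" (rotation vector, rad) and "tvec" (3), from world to camera coordinates, as OpenCV has them. Camera axes: x right, y down, z forward; pixel columns grow to the right and rows downward; lengths in m; the calibration is good to about 2 mm. A picture is of the moment at which its call begins. There is no depth.
- r.sign_off(): hands the job in; it is judged then, once.
Trained networks look in a picture, given as the dict that the camera call returned (one of the last four; its "shot" number tells which), for a name from the list of things; names that differ only in an ending like _2 or _b are one class to them, and where a whole thing is asked for, a point or a joint stands for the part that bears it (a point fixed in the world has none). Each returns a list of dicts, best first, with "confidence" (0 to 1); they miss things now and then, are a little off and sometimes report something else, mostly with a low value. They report only what shows in the picture. A call takes as long as a camera call.
- vision.boxes_of(thing, picture): "rect" ([left, top, width, height] in pixels, round what is visible of it).
The state is a dict: "time_s": time; "joint_pos": joint angles; "qd": joint speeds; "joint_torque": joint torques, N m; "position": TCP position; "eef_rot": TCP orientation; "ft_force": force on the tool from outside, world axes, zero at the start; "wrist_torque": the same for the moment, N m; "width": finger opening in m; "finger_force": force on a finger pad.
Only numpy, scipy, OpenCV 4.12 (cv2) and the standard library are available. Lean on these libraries where they do the work, as an engineer would, in place of code of your own. Each camera call takes 0.05 s, during which the arm holds its last target. There are 200 camera calls.

## Working session

There is one attempt and no reset: what is moved stays moved. The work goes in short steps, Python scripts to look and compute and a tool call to move; the robot and the scene stay as the last step left them, time stands still between calls to the robot, and variables do not carry over. Pictures are saved under pics/ and viewed, at most 10 in all, crops included, and the job is handed in when it is done.

Besides the shell and the picture viewer there is one more tool, called after ">>>" as name([rows], argument=value, ...), one row to a line, values as JSON. send_rows: Moves the arm, as the interface text tells. Its arguments: {"type":"object","properties":{"steps":{"type":"array","items":{"type":"object","properties":{"jaw":{"type":"number"},"tx":{"type":"number"},"ty":{"type":"number"},"tz":{"type":"number"},"wx":{"type":"number"},"wy":{"type":"number"},"wz":{"type":"number"}}}},"grip_force":{"type":"number"}},"required":["steps"]}

```bash
mkdir -p pics; ls
python3 - <<'E'
from cell import r, vision
import cv2,numpy as np
for n in("scene","top"):
    p=vision.read_camera(n); cv2.imwrite(f"pics/{n}0.png",p["pixels"][:,:,::-1])
    print(n,cv2.Rodrigues(p["rvec"])[0].round(3).tolist(),p["tvec"],p["camera_matrix"].tolist(),p["dist"])
    for t in("clip_press","ring_knob","lever_grip","lock_ring","press_lever","spare_cylinder","brass_padlock","clip_tweezers"):
        print(t,[(np.round(b["rect"]).tolist(),round(b["confidence"],2)) for b in vision.boxes_of(t,p)[:2]])
s=r.observe(); print(s)
E
```

```text
pics
scene [[0.65, -0.76, 0.015], [-0.471, -0.418, -0.777], [0.597, 0.498, -0.629]] [-0.33925644  0.37464817  0.5540197 ] [[494.32972143506083, 0.0, 277.9103395489631], [0.0, 494.32972143506083, 207.65268774594446], [0.0, 0.0, 1.0]] [-0.04821632  0.          0.          0.          0.        ]
clip_press [([258.0, 192.0, 136.0, 137.0], 0.86)]
ring_knob [([306.0, 243.0, 88.0, 44.0], 0.72)]
lever_grip [([260.0, 203.0, 103.0, 52.0], 0.79)]
lock_ring [([307.0, 248.0, 86.0, 39.0], 0.84), ([219.0, 230.0, 46.0, 35.0], 0.65)]
press_lever [([262.0, 202.0, 102.0, 56.0], 0.58)]
spare_cylinder [([263.0, 238.0, 23.0, 30.0], 0.95)]
brass_padlock []
clip_tweezers [([218.0, 229.0, 48.0, 36.0], 0.69)]
top [[-0.009, -0.999, 0.03], [-0.997, 0.007, -0.076], [0.076, -0.031, -0.997]] [0.01618217 0.58191603 0.97579251] [[441.43997052447867, 0.0, 277.92872619142173], [0.0, 441.43997052447867, 205.6920606172063], [0.0, 0.0, 1.0]] [-0.0926824  0.         0.         0.         0.       ]
clip_press [([278.0, 159.0, 76.0, 108.0], 0.76)]
ring_knob [([293.0, 187.0, 62.0, 32.0], 0.82)]
lever_grip [([293.0, 167.0, 
[... 435 characters left out ...]
, -1.50527966e-01]), 'qd': array([ 3.84545660e-04,  3.44576252e-04, -1.14357753e-03, -1.30963238e-03,
        1.94830847e-03, -2.19497107e-05]), 'joint_torque': array([ 3.61426246e-04, -3.70887995e+01, -2.81759655e+01,  6.99071609e-02,
        2.74015573e-02,  1.39985789e-05]), 'position': array([0.25722722, 0.51429187, 0.20550724]), 'eef_rot': array([[-8.94394895e-01,  4.47278177e-01,  5.79785466e-05],
       [ 4.47278181e-01,  8.94394891e-01,  8.64293781e-05],
       [-1.31977411e-05,  1.03234533e-04, -9.99999995e-01]]), 'ft_force': array([0.23339409, 0.43215741, 0.82178397]), 'wrist_torque': array([ 0.03123749,  0.00484862, -0.0069026 ]), 'finger_force': 0.0, 'width': 0.09391817922483871}
```

View pics/scene0.png

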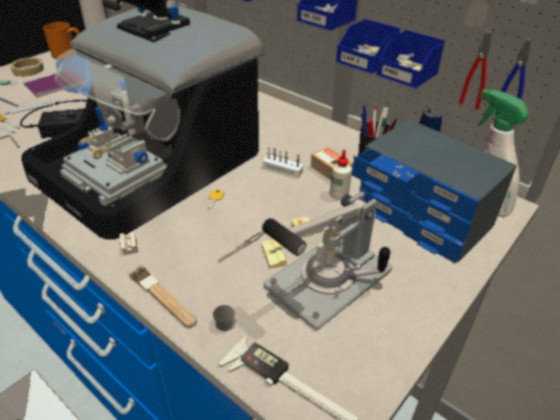

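View pics/top0.png

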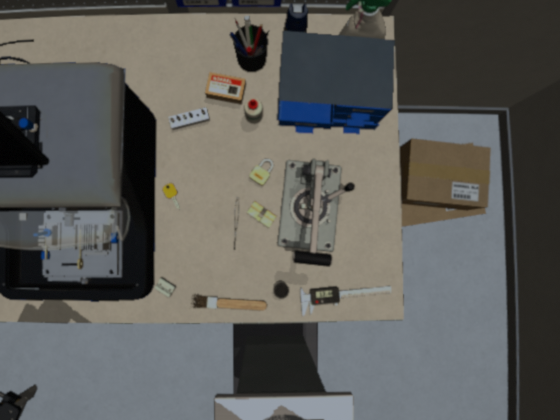

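The scene view shows the press at about (330,265) with its lever grip at (284,236) and knob at (384,258). The top view shows the press at (310,205), grip at (313,258) and knob at (349,187). Next I enlarge both.

Run:
```python
import cv2
a=cv2.imread("pics/top0.png")[150:275,265:365]; b=cv2.imread("pics/scene0.png")[185:330,250:405]
cv2.imwrite("pics/c1.png",cv2.resize(a,None,fx=4.8,fy=4.8,interpolation=cv2.INTER_CUBIC))
cv2.imwrite("pics/c2.png",cv2.resize(b,None,fx=4,fy=4,interpolation=cv2.INTER_CUBIC))
```

```text
(no output)
```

View pics/c1.png

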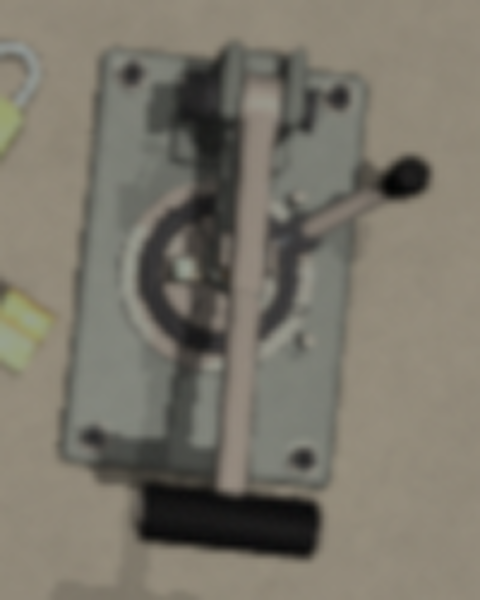

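View pics/c2.png

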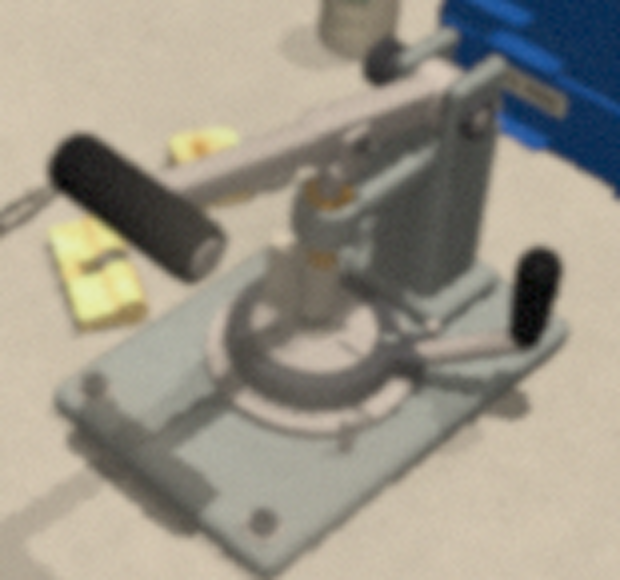

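The crops show the base corners, the grip and the knob clearly. In the top crop the grip spans (140,513) to (318,528) and the knob top is at (407,176). In the scene crop the grip ends are at (75,160) and (207,257), and the knob at (540,260). I fit the pose to these.

```bash
cat > fit.py <<'E'
import cv2,numpy as np
from scipy.optimize import least_squares
from cell import r,vision
cam={n:vision.read_camera(n) for n in("scene","top")}
def proj(n,P):
    c=cam[n]; return cv2.projectPoints(np.array(P,float).reshape(-1,1,3),c["rvec"],c["tvec"],c["camera_matrix"],c["dist"])[0].reshape(-1,2)
E
python3 - <<'E'
from fit import *
T=lambda u,v:((u+.5)/4.8-.5+265,(v+.5)/4.8-.5+150)
S=lambda u,v:((u+.5)/4-.5+250,(v+.5)/4-.5+185)
def pts(q):
    x,y,a,o,k=q; kx,ky=.088*np.cos(-np.radians(50)-k),.088*np.sin(-np.radians(50)-k)
    L=[("top",(o+.12,.065,.014),T(102,48)),("top",(o+.12,-.065,.014),T(370,75)),("top",(o-.12,-.065,.014),T(328,487)),("top",(o-.12,.065,.014),T(62,462)),
     ("top",(-.11,.036,.171),T(141,513)),("top",(-.11,-.036,.171),T(319,528)),("top",(kx,ky,.098),T(407,176)),
     ("scene",(o-.12,.065,.014),S(58,396)),("scene",(o-.12,-.065,.010),S(268,572)),("scene",(o+.12,-.065,.012),S(567,328)),
     ("scene",(-.11,.036,.171),S(75,160)),("scene",(-.11,-.036,.171),S(207,257)),("scene",(kx,ky,.098),S(541,260)),("scene",(kx,ky,.053),S(528,333))]
    R=np.array([[np.cos(a),-np.sin(a)],[np.sin(a),np.cos(a)]])
    return L,R
def res(q):
    L,R=pts(q); out=[]
    for n,p,m in L:
        w=np.r_[R@p[:2]+q[:2],p[2]]; out+=list(proj(n,w)[0]-m)
    return out
s=least_squares(res,[.55,-.05,0,0,.2],loss="soft_l1"); q=s.x
print(q.round(4)); print(np.round(res(q),1).reshape(-1,2).tolist())
L,R=pts(q)
W=lambda p:(R@p+q[:2]).round(4).tolist()
print("grip",W([-.11,0]),W([-.115,0]))
for k in(q[4],.6,1.0): b=-np.radians(50)-k; print(k,W([.088*np.cos(b),.088*np.sin(b)]))
E
```

```text
[ 0.5806 -0.0606 -0.093   0.0216  0.1666]
[[0.3, -16.6], [0.2, -17.1], [1.4, 0.7], [-0.1, 1.2], [0.5, -0.7], [0.8, -0.7], [1.3, -0.8], [-4.7, -0.9], [-1.2, 1.7], [12.4, -11.9], [-2.3, -0.2], [0.3, 0.5], [-0.8, -0.7], [-1.6, 0.7]]
grip [0.4711, -0.0504] [0.4661, -0.0499]
0.16662709997099767 [0.618, -0.1403]
0.6 [0.5811, -0.1486]
1.0 [0.5468, -0.1418]
```

Run:
```python
from fit import *
T=lambda u,v:((u+.5)/4.8-.5+265,(v+.5)/4.8-.5+150)
S=lambda u,v:((u+.5)/4-.5+250,(v+.5)/4-.5+185)
def pts(q):
    x,y,a,l,h,k=q; b=-np.radians(50)-k; kx,ky=.088*np.cos(b),.088*np.sin(b)
    return [("top",(h,.065,.014),T(102,48)),("top",(h,-.065,.014),T(370,75)),("top",(l,-.065,.014),T(328,487)),("top",(l,.065,.014),T(62,462)),
     ("top",(-.11,.036,.171),T(141,513)),("top",(-.11,-.036,.171),T(319,528)),("top",(kx,ky,.098),T(407,176)),
     ("scene",(l,.065,.014),S(58,396)),("scene",(l,-.065,.010),S(268,572)),("scene",(h,-.065,.012),S(567,328)),
     ("scene",(-.11,.036,.171),S(75,160)),("scene",(-.11,-.036,.171),S(207,257)),("scene",(kx,ky,.098),S(541,260)),("scene",(kx,ky,.053),S(528,333))]
def W(q,p):
    c,s=np.cos(q[2]),np.sin(q[2]); return np.array([c*p[0]-s*p[1]+q[0],s*p[0]+c*p[1]+q[1],*p[2:]])
res=lambda q:np.concatenate([proj(n,W(q,p))[0]-m for n,p,m in pts(q)])
q=least_squares(res,[.55,-.05,0,-.1,.1,.2],loss="soft_l1").x
print(q.round(4)); print(res(q).round(1).reshape(-1,2).tolist())
print("grip",W(q,[-.11,0]).round(4),W(q,[-.11,-.021]).round(4),"level",W(q,[-.115,-.021]).round(4))
for k in np.r_[q[5],np.arange(.25,1.05,.1),1.0]: b=-np.radians(50)-k; print(round(k,3),W(q,[.088*np.cos(b),.088*np.sin(b)]).round(4))
```

```text
[ 0.5804 -0.0617 -0.1045 -0.095   0.1018  0.1476]
[[-0.1, 0.2], [-0.0, 0.3], [1.5, -0.4], [0.1, -0.5], [0.4, -0.8], [0.7, -0.5], [1.7, -1.0], [-2.9, -2.1], [-0.1, 0.8], [0.4, -0.3], [-2.2, -0.3], [-0.0, 0.7], [-0.2, -0.6], [-1.1, 0.8]]
grip [ 0.471  -0.0502] [ 0.4688 -0.0711] level [ 0.4638 -0.0706]
0.148 [ 0.6183 -0.1411]
0.25 [ 0.61   -0.1446]
0.35 [ 0.6016 -0.1471]
0.45 [ 0.593  -0.1488]
0.55 [ 0.5842 -0.1496]
0.65 [ 0.5754 -0.1496]
0.75 [ 0.5667 -0.1486]
0.85 [ 0.5581 -0.1468]
0.95 [ 0.5497 -0.1442]
1.0 [ 0.5456 -0.1425]
```

>>> send_rows([
  {"tz": 40, "jaw": 140},
  {"tz": 40},
  {"ty": -50},
  {"ty": -50},
  {"ty": -50, "tx": 5},
  {"ty": -45, "tx": 25, "wz": -9},
  {"ty": -45, "tx": 25, "wz": -10},
  {"ty": -45, "tx": 25, "wz": -10},
  {"ty": -45, "tx": 25, "wz": -10},
  {"ty": -45, "tx": 25, "wz": -10},
  {"ty": -45, "tx": 25, "wz": -10},
  {"ty": -45, "tx": 30, "wz": -10},
  {"ty": -45, "tx": 35},
  {"ty": -45, "tx": 35},
  {"ty": -45, "tx": 35},
  {"ty": -45, "tx": 35},
  {},
  {},
])

```text
validation failed for argument at $.st...
```

>>> send_rows([
  {"jaw": 140, "tx": 0, "ty": 0, "tz": 40, "wx": 0, "wy": 0, "wz": 0},
  {"jaw": 140, "tx": 0, "ty": 0, "tz": 40, "wx": 0, "wy": 0, "wz": 0},
  {"jaw": 140, "tx": 0, "ty": -50, "tz": 0, "wx": 0, "wy": 0, "wz": 0},
  {"jaw": 140, "tx": 0, "ty": -50, "tz": 0, "wx": 0, "wy": 0, "wz": 0},
  {"jaw": 140, "tx": 5, "ty": -50, "tz": 0, "wx": 0, "wy": 0, "wz": 0},
  {"jaw": 140, "tx": 25, "ty": -45, "tz": 0, "wx": 0, "wy": 0, "wz": -9},
  {"jaw": 140, "tx": 25, "ty": -45, "tz": 0, "wx": 0, "wy": 0, "wz": -10},
  {"jaw": 140, "tx": 25, "ty": -45, "tz": 0, "wx": 0, "wy": 0, "wz": -10},
  {"jaw": 140, "tx": 25, "ty": -45, "tz": 0, "wx": 0, "wy": 0, "wz": -10},
  {"jaw": 140, "tx": 25, "ty": -45, "tz": 0, "wx": 0, "wy": 0, "wz": -10},
  {"jaw": 140, "tx": 25, "ty": -45, "tz": 0, "wx": 0, "wy": 0, "wz": -10},
  {"jaw": 140, "tx": 30, "ty": -45, "tz": 0, "wx": 0, "wy": 0, "wz": -10},
  {"jaw": 140, "tx": 35, "ty": -45, "tz": 0, "wx": 0, "wy": 0, "wz": 0},
  {"jaw": 140, "tx": 35, "ty": -45, "tz": 0, "wx": 0, "wy": 0, "wz": 0},
  {"jaw": 140, "tx": 35, "ty": -45, "tz": 0, "wx": 0, "wy": 0, "wz": 0},
  {"jaw": 140, "tx": 35, "ty": -45, "tz": 0, "wx": 0, "wy": 0, "wz": 0},
  {"jaw": 140, "tx": 0, "ty": 0, "tz": 0, "wx": 0, "wy": 0, "wz": 0},
])

```text
time_s: 3.22
position: [0.5832, -0.1339, 0.2837]
eef_rot: [[0.101, 0.995, -0.002], [0.995, -0.101, 0.0], [-0.0, -0.002, -1.0]]
ft_force: [-0.9, 0.8, -0.8]
width: 0.0426
finger_force: 0.0
```

>>> send_rows([
  {"jaw": 140, "tx": 35, "ty": -7, "tz": -40, "wx": 0, "wy": 0, "wz": 0},
  {"jaw": 140, "tx": 0, "ty": 0, "tz": -60, "wx": 0, "wy": 0, "wz": 0},
  {"jaw": 140, "tx": 0, "ty": 0, "tz": -50, "wx": 0, "wy": 0, "wz": 0},
  {"jaw": 140, "tx": 0, "ty": 0, "tz": -25, "wx": 0, "wy": 0, "wz": 0},
  {"jaw": 140, "tx": 0, "ty": 0, "tz": -25, "wx": 0, "wy": 0, "wz": 0},
  {"jaw": 140, "tx": 0, "ty": 0, "tz": -22, "wx": 0, "wy": 0, "wz": 0},
  {"jaw": 140, "tx": 0, "ty": 0, "tz": 0, "wx": 0, "wy": 0, "wz": 0},
])

```text
time_s: 4.1
position: [0.6149, -0.1359, 0.0617]
eef_rot: [[0.096, 0.995, -0.005], [0.995, -0.096, 0.002], [0.002, -0.005, -1.0]]
ft_force: [-0.4, 0.4, -0.5]
width: 0.0425
finger_force: 0.0
```

Run:
```python
from fit import *
s=r.observe(); print(s["position"],s["ft_force"])
a=cam["scene"]["pixels"][170:320,250:450,::-1]; b=cam["top"]["pixels"][150:275,265:385,::-1]
f=lambda i:cv2.resize(i,(400,500*i.shape[0]*400//i.shape[1]//500),interpolation=cv2.INTER_CUBIC)
a,b=f(a),f(b); h=max(len(a),len(b)); p=lambda i:cv2.copyMakeBorder(i,0,h-len(i),0,0,0)
cv2.imwrite("pics/k1.png",np.hstack([p(a),p(b)]))
```

```text
[ 0.61739065 -0.13711283  0.06437825] [ 0.39856377 -0.0947032   0.15263465]
```

View pics/k1.png

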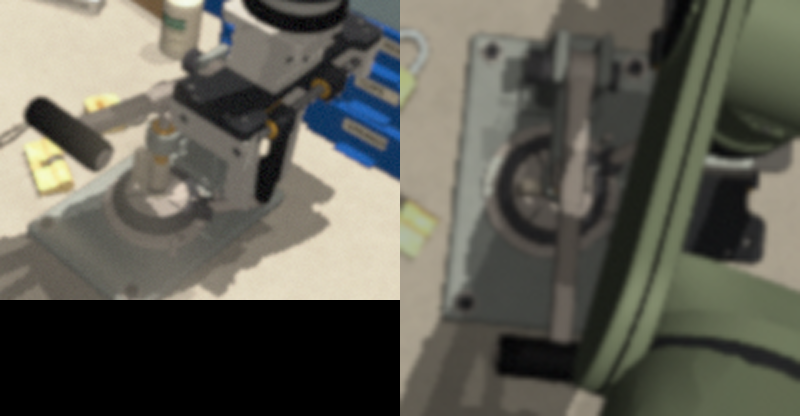

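The fingers stand around the knob (left panel, about (265,190)), clear of the lever, and no contact force shows. I close on it.

>>> send_rows([
  {"jaw": 255, "tx": 0, "ty": -3, "tz": 0, "wx": 0, "wy": 0, "wz": 0},
  {"jaw": 255, "tx": 0, "ty": 0, "tz": 0, "wx": 0, "wy": 0, "wz": 0},
  {"jaw": 255, "tx": 0, "ty": 0, "tz": 0, "wx": 0, "wy": 0, "wz": 0},
  {"jaw": 255, "tx": 0, "ty": 0, "tz": 0, "wx": 0, "wy": 0, "wz": 0},
], grip_force=15)

```text
time_s: 4.7
position: [0.6185, -0.1416, 0.0646]
eef_rot: [[0.097, 0.995, 0.003], [0.995, -0.097, -0.002], [-0.001, 0.003, -1.0]]
ft_force: [1.4, -1.3, 1.5]
width: 0.0181
finger_force: 15.0
```

>>> send_rows([
  {"jaw": 255, "tx": -8.3, "ty": -3.5, "tz": 0, "wx": 0, "wy": 0, "wz": 0},
  {"jaw": 255, "tx": -8.4, "ty": -2.5, "tz": 0, "wx": 0, "wy": 0, "wz": 0},
  {"jaw": 255, "tx": -8.6, "ty": -1.7, "tz": 0, "wx": 0, "wy": 0, "wz": 0},
  {"jaw": 255, "tx": -8.8, "ty": -0.8, "tz": 0, "wx": 0, "wy": 0, "wz": 0},
  {"jaw": 255, "tx": 0, "ty": 0, "tz": 0, "wx": 0, "wy": 0, "wz": 0},
])

```text
time_s: 5.32
position: [0.5835, -0.1515, 0.0645]
eef_rot: [[0.098, 0.995, 0.002], [0.995, -0.098, -0.003], [-0.003, 0.003, -1.0]]
ft_force: [1.6, -4.9, 2.1]
width: 0.0183
finger_force: 15.0
```

>>> send_rows([
  {"jaw": 255, "tx": -8.8, "ty": 0, "tz": 0, "wx": 0, "wy": 0, "wz": 0},
  {"jaw": 255, "tx": -8.7, "ty": 1, "tz": 0, "wx": 0, "wy": 0, "wz": 0},
  {"jaw": 255, "tx": -8.6, "ty": 1.8, "tz": 0, "wx": 0, "wy": 0, "wz": 0},
  {"jaw": 255, "tx": -8.4, "ty": 2.6, "tz": 0, "wx": 0, "wy": 0, "wz": 0},
  {"jaw": 255, "tx": -4.1, "ty": 1.7, "tz": 0, "wx": 0, "wy": 0, "wz": 0},
  {"jaw": 255, "tx": 0, "ty": 0, "tz": 0, "wx": 0, "wy": 0, "wz": 0},
  {"jaw": 255, "tx": 0, "ty": 0, "tz": 0, "wx": 0, "wy": 0, "wz": 0},
])

```text
time_s: 6.2
position: [0.5441, -0.1419, 0.0641]
eef_rot: [[0.097, 0.995, -0.001], [0.995, -0.097, 0.0], [0.0, -0.001, -1.0]]
ft_force: [-0.1, -2.3, 7.2]
width: 0.0184
finger_force: 15.0
```

>>> send_rows([
  {"jaw": 140, "tx": 0, "ty": 0, "tz": 0, "wx": 0, "wy": 0, "wz": 0},
  {"jaw": 140, "tx": 0, "ty": 0, "tz": 0, "wx": 0, "wy": 0, "wz": 0},
  {"jaw": 140, "tx": 0, "ty": 0, "tz": 30, "wx": 0, "wy": 0, "wz": 0},
  {"jaw": 140, "tx": 0, "ty": 0, "tz": 50, "wx": 0, "wy": 0, "wz": 0},
  {"jaw": 140, "tx": 0, "ty": 0, "tz": 60, "wx": 0, "wy": 0, "wz": 0},
  {"jaw": 120, "tx": -30, "ty": -50, "tz": 60, "wx": 0, "wy": 0, "wz": 0},
  {"jaw": 120, "tx": -40, "ty": -50, "tz": 20, "wx": 0, "wy": 0, "wz": 0},
  {"jaw": 120, "tx": -40, "ty": -50, "tz": 0, "wx": 0, "wy": 0, "wz": 0},
  {"jaw": 120, "tx": 0, "ty": 0, "tz": 0, "wx": 0, "wy": 0, "wz": 0},
])

```text
time_s: 7.32
position: [0.4429, -0.277, 0.2661]
eef_rot: [[0.103, 0.995, -0.002], [0.995, -0.103, 0.001], [0.001, -0.002, -1.0]]
ft_force: [0.2, 1.2, -0.7]
width: 0.0498
finger_force: 0.0
```

Run:
```python
from fit import *
s=r.observe(); print(s["position"],s["width"])
q=np.array([.5804,-.0617,-.1045]);c,sn=np.cos(q[2]),np.sin(q[2])
W=lambda p:np.array([c*p[0]-sn*p[1]+q[0],sn*p[0]+c*p[1]+q[1],p[2]])
for n,(y0,y1,x0,x1),z in(("scene",(185,330,250,405),2.5),("top",(150,275,265,365),3.8)):
    for k in (.92,1.0,1.07):
        b=-np.radians(50)-k; u=proj(n,W([.088*np.cos(b),.088*np.sin(b),.098]))[0]; print(n,k,u.round(1),((u-[x0,y0])*z).round(0)+([388,0] if n=="top" else 0))
    im=cv2.resize(cam[n]["pixels"][y0:y1,x0:x1,::-1],None,fx=z,fy=z,interpolation=cv2.INTER_CUBIC)
    cam[n]["im"]=cv2.copyMakeBorder(im,0,480-len(im),0,0,0)
cv2.imwrite("pics/l1.png",np.hstack([cam["scene"]["im"],cam["top"]["im"]]))
```

```text
[ 0.44500723 -0.27433721  0.26579885] 0.049668303177159735
scene 0.92 [364.3 272.9] [286. 220.]
scene 1.0 [360.5 274.5] [276. 224.]
scene 1.07 [357.  275.7] [268. 227.]
top 0.92 [353.7 216.6] [725. 253.]
top 1.0 [352.5 219.7] [721. 265.]
top 1.07 [351.4 222.4] [716. 275.]
```

View pics/l1.png

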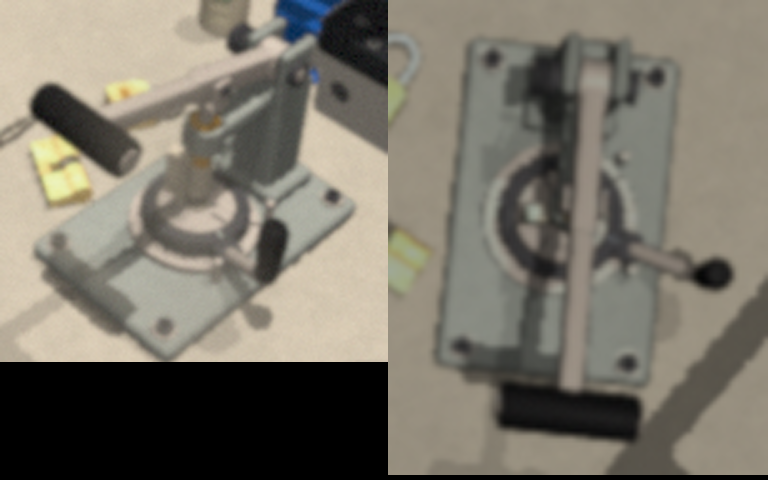

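The clamp knob now sits at the locked mark: scene crop (274,226) and top crop (714,273) give k of about 1.02. The lever is still up. Next I move over the grip, 21 mm to the -y side of the lever.

>>> send_rows([
  {"jaw": 120, "tx": 6, "ty": 50, "tz": 0, "wx": 0, "wy": 0, "wz": 0},
  {"jaw": 120, "tx": 6, "ty": 50, "tz": 0, "wx": 0, "wy": 0, "wz": 0},
  {"jaw": 120, "tx": 6, "ty": 50, "tz": 0, "wx": 0, "wy": 0, "wz": 0},
  {"jaw": 120, "tx": 6, "ty": 53, "tz": 0, "wx": 0, "wy": 0, "wz": 0},
  {"jaw": 120, "tx": 0, "ty": 0, "tz": -30, "wx": 0, "wy": 0, "wz": 0},
  {"jaw": 120, "tx": 0, "ty": 0, "tz": -20, "wx": 0, "wy": 0, "wz": 0},
  {"jaw": 120, "tx": 0, "ty": 0, "tz": 0, "wx": 0, "wy": 0, "wz": 0},
  {"jaw": 120, "tx": 0, "ty": 0, "tz": 0, "wx": 0, "wy": 0, "wz": 0},
])

```text
time_s: 8.43
position: [0.4703, -0.0711, 0.2173]
eef_rot: [[0.096, 0.995, 0.0], [0.995, -0.096, 0.0], [0.0, 0.0, -1.0]]
ft_force: [0.3, -0.7, 0.4]
width: 0.0493
finger_force: 0.0
```

>>> send_rows([
  {"jaw": 120, "tx": -1.5, "ty": 0, "tz": -16, "wx": 0, "wy": 0, "wz": 0},
  {"jaw": 120, "tx": 0, "ty": 0, "tz": -20, "wx": 0, "wy": 0, "wz": 0},
  {"jaw": 120, "tx": 0, "ty": 0, "tz": -15, "wx": 0, "wy": 0, "wz": 0},
  {"jaw": 120, "tx": 0, "ty": 0, "tz": -15, "wx": 0, "wy": 0, "wz": 0},
  {"jaw": 120, "tx": 0, "ty": 0, "tz": 0, "wx": 0, "wy": 0, "wz": 0},
  {"jaw": 120, "tx": 0, "ty": 0, "tz": 0, "wx": 0, "wy": 0, "wz": 0},
])

```text
time_s: 9.18
position: [0.4687, -0.0721, 0.1513]
eef_rot: [[0.097, 0.995, 0.001], [0.995, -0.097, -0.0], [-0.0, 0.001, -1.0]]
ft_force: [0.2, -1.2, 0.1]
width: 0.0495
finger_force: 0.0
```

>>> send_rows([
  {"jaw": 255, "tx": 0, "ty": 0, "tz": 0, "wx": 0, "wy": 0, "wz": 0},
  {"jaw": 255, "tx": 0, "ty": 0, "tz": 0, "wx": 0, "wy": 0, "wz": 0},
  {"jaw": 255, "tx": 0, "ty": 0, "tz": 0, "wx": 0, "wy": 0, "wz": 0},
  {"jaw": 255, "tx": 0, "ty": 0, "tz": 0, "wx": 0, "wy": 0, "wz": 0},
  {"jaw": 255, "tx": 0, "ty": 0, "tz": 0, "wx": 0, "wy": 0, "wz": 0},
], grip_force=40)

```text
time_s: 9.8
position: [0.4695, -0.0721, 0.1514]
eef_rot: [[0.097, 0.995, 0.003], [0.995, -0.097, -0.0], [-0.0, 0.003, -1.0]]
ft_force: [5.0, -0.5, -2.1]
width: 0.0243
finger_force: 40.0
```

>>> send_rows([
  {"jaw": 255, "tx": -0.3, "ty": 0, "tz": -4.2, "wx": -0.14, "wy": -1.37, "wz": 0},
  {"jaw": 255, "tx": -0.3, "ty": 0, "tz": -4.2, "wx": -0.14, "wy": -1.37, "wz": 0},
  {"jaw": 255, "tx": -0.3, "ty": 0, "tz": -4.2, "wx": -0.14, "wy": -1.37, "wz": 0},
  {"jaw": 255, "tx": -0.3, "ty": 0, "tz": -4.2, "wx": -0.14, "wy": -1.37, "wz": 0},
  {"jaw": 255, "tx": -0.2, "ty": 0, "tz": -4.2, "wx": -0.14, "wy": -1.37, "wz": 0},
  {"jaw": 255, "tx": 0, "ty": 0, "tz": -4.2, "wx": -0.14, "wy": -1.37, "wz": 0},
  {"jaw": 255, "tx": 0, "ty": 0, "tz": -4.2, "wx": -0.14, "wy": -1.37, "wz": 0},
  {"jaw": 255, "tx": 0, "ty": 0, "tz": -4.2, "wx": -0.14, "wy": -1.37, "wz": 0},
  {"jaw": 255, "tx": 0, "ty": 0, "tz": 0, "wx": 0, "wy": 0, "wz": 0},
  {"jaw": 255, "tx": 0, "ty": 0, "tz": 0, "wx": 0, "wy": 0, "wz": 0},
], grip_force=50)

```text
time_s: 11.05
position: [0.4683, -0.0719, 0.1185]
eef_rot: [[0.098, 0.976, 0.194], [0.995, -0.096, -0.02], [-0.001, 0.195, -0.981]]
ft_force: [3.8, 3.1, 7.0]
width: 0.0238
finger_force: 50.0
```

```bash
cat > chk.py <<'E'
from fit import *
import sys
s=r.observe(); R=s["eef_rot"]; p=s["position"]; g=p-.019*R[:,2]
print("tcp",p.round(4),"grasp",g.round(4),"tilt",np.arctan2(np.hypot(*R[:2,2]),-R[2,2]).round(3),"F",s["ft_force"].round(1),s["width"])
q=np.array([.5804,-.0617,-.1045]);c,sn=np.cos(q[2]),np.sin(q[2])
W=lambda p:np.array([c*p[0]-sn*p[1]+q[0],sn*p[0]+c*p[1]+q[1],p[2]])
z=4;x0,y0,x1,y1=235,180,390,320
im=cv2.resize(cam["scene"]["pixels"][y0:y1,x0:x1,::-1],None,fx=z,fy=z,interpolation=cv2.INTER_CUBIC)
for th,col in((0,(255,0,0)),(.2,(0,255,255)),(.24,(0,255,0)),(.28,(0,0,255))):
    a=.24-th; u=(proj("scene",W([.065-.18*np.cos(a),.036,.128+.18*np.sin(a)]))[0]-[x0,y0])*z
    cv2.circle(im,tuple(int(v) for v in u),3,col,-1); print(th,u.round(0))
cv2.imwrite(sys.argv[1],im)
E
python3 chk.py pics/d1.png
```

```text
tcp [ 0.4683 -0.0719  0.1186] grasp [ 0.4647 -0.0715  0.1372] tilt 0.197 F [4.5 1.8 7.2] 0.023664256479060376
0 [125. 177.]
0.2 [115. 255.]
0.24 [115. 269.]
0.28 [115. 283.]
```

View pics/d1.png

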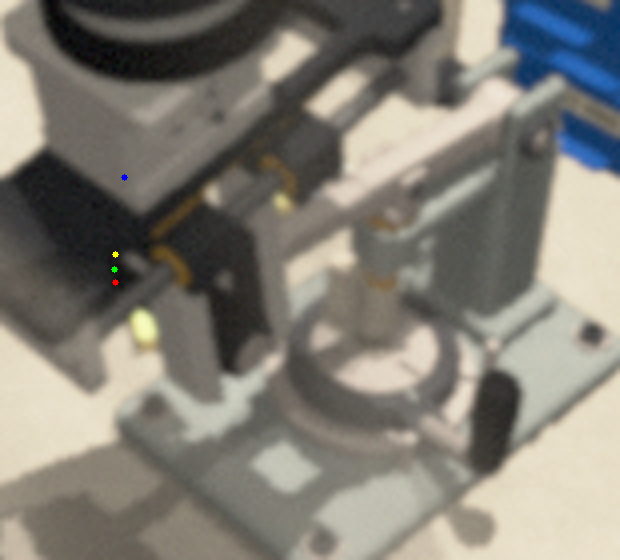

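The fingers hold the grip and the lever has followed to about 0.19 rad. The knob is unchanged at (495,420). I do the last part slowly.

>>> send_rows([
  {"jaw": 255, "tx": 0.2, "ty": 0, "tz": -3, "wx": -0.09, "wy": -0.85, "wz": 0},
  {"jaw": 255, "tx": 0.2, "ty": 0, "tz": -3, "wx": -0.09, "wy": -0.85, "wz": 0},
  {"jaw": 255, "tx": 0.2, "ty": 0, "tz": -3, "wx": -0.09, "wy": -0.8, "wz": 0},
  {"jaw": 255, "tx": 0, "ty": 0, "tz": 0, "wx": 0, "wy": 0, "wz": 0},
  {"jaw": 255, "tx": 0, "ty": 0, "tz": 0, "wx": 0, "wy": 0, "wz": 0},
])

```text
time_s: 11.78
position: [0.4689, -0.072, 0.1098]
eef_rot: [[0.098, 0.967, 0.237], [0.995, -0.094, -0.025], [-0.001, 0.238, -0.971]]
ft_force: [2.6, 2.3, 10.8]
width: 0.0241
finger_force: 50.0
```

```bash
cat >> chk.py <<'E'
# lever side faces drawn as centre lines on the -y face for three angles
im=cv2.resize(cam["scene"]["pixels"][185:275,290:380,::-1],None,fx=6.5,fy=6.5,interpolation=cv2.INTER_CUBIC)
for th,col in((.2,(0,255,255)),(.24,(0,255,0)),(.28,(0,0,255))):
    a=.24-th
    P=[((proj("scene",W([.065-l*np.cos(a),-.0065,.128+l*np.sin(a)]))[0]-[290,185])*6.5).astype(int) for l in(0,.15)]
    cv2.line(im,tuple(map(int,P[0])),tuple(map(int,P[1])),col,1)
cv2.imwrite(sys.argv[1],im)
E
python3 chk.py pics/d2.png
```

```text
tcp [ 0.4689 -0.072   0.1099] grasp [ 0.4644 -0.0715  0.1283] tilt 0.241 F [2.3 3.3 9.8] 0.023975077867415172
0 [125. 177.]
0.2 [115. 255.]
0.24 [115. 269.]
0.28 [115. 283.]
```

View pics/d2.png

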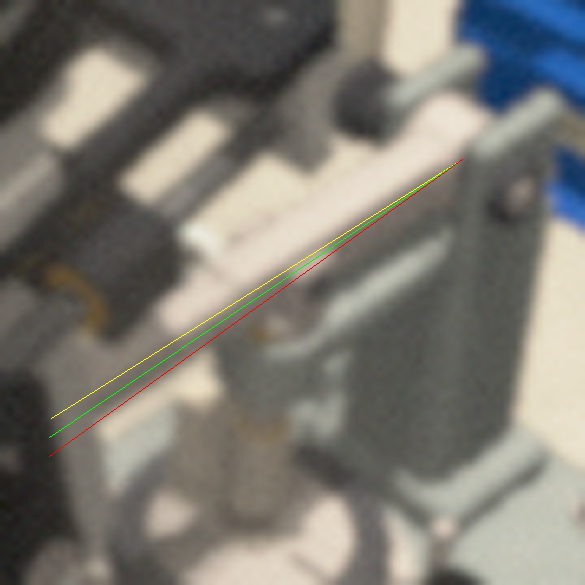

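The drawn lines lie about along the lever's side face, but they are too coarse to judge by. I rectify the side plane and compare it with the first picture, turned about the pivot.

```bash
cat > side.py <<'E'
from fit import *
import sys
c,sn=np.cos(-.1045),np.sin(-.1045)
W=lambda x,y,z:np.stack([c*x-sn*y+.5804,sn*x+c*y-.0617,z],-1)
X,Z=np.meshgrid(np.arange(-.03,.075,.0005),np.arange(.185,.095,-.0005))
def rect(img,th):  # sample the side plane turned by th (lever going down) about the pivot
    x,z=X-.065,Z-.128; x2=x*np.cos(th)+z*np.sin(th); z2=-x*np.sin(th)+z*np.cos(th)
    m=proj("scene",W(x2+.065,-.0065+0*x,z2+.128)).reshape(*X.shape,2).astype(np.float32)
    return cv2.remap(img,m[...,0],m[...,1],cv2.INTER_CUBIC)
i0=cv2.imread("pics/scene0.png"); i1=cam["scene"]["pixels"][:,:,::-1].copy()
b=rect(i1,0); g=lambda i:cv2.GaussianBlur(cv2.cvtColor(i,6).astype(np.float32),(0,0),3)
# lever frame mask: s along lever .03..0.085 from pivot, +-13 mm across at level
mask=(X>-.02)&(X<.04)&(abs(Z-.13)<.016)
for th in np.arange(.12,.321,.02):
    a=rect(i0,th); A,B=g(a),g(b)
    gz=[np.gradient(v,axis=0)[mask] for v in(A,B)]
    print(round(th,2),np.corrcoef(*gz)[0,1].round(3),np.corrcoef(A[mask],B[mask])[0,1].round(3))
L=[rect(i0,0),rect(i0,.24),b]
for v in L: cv2.line(v,(0,114),(209,114),(0,255,0),1)
cv2.imwrite(sys.argv[1],cv2.resize(np.hstack(L),None,fx=1.26,fy=2))
E
python3 side.py pics/s1.png
```

```text
0.12 -0.063 0.809
0.14 0.013 0.848
0.16 0.163 0.886
0.18 0.374 0.921
0.2 0.601 0.95
0.22 0.78 0.97
0.24 0.859 0.977
0.26 0.82 0.968
0.28 0.684 0.941
0.3 0.507 0.893
0.32 0.339 0.822
```

View pics/s1.png

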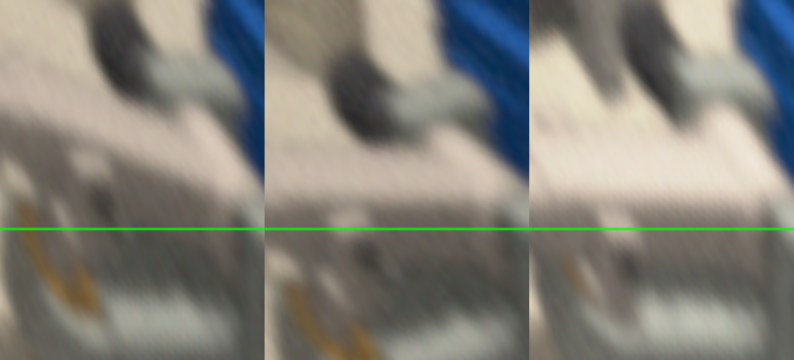

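The rectified views match best at 0.24 rad. The lever edge in the right panel is horizontal, as in the middle one, so it is level. I hold it there.

>>> send_rows([
  {"jaw": 255, "tx": 0, "ty": 0, "tz": 0, "wx": 0, "wy": 0, "wz": 0},
  {"jaw": 255, "tx": 0, "ty": 0, "tz": 0, "wx": 0, "wy": 0, "wz": 0},
  {"jaw": 255, "tx": 0, "ty": 0, "tz": 0, "wx": 0, "wy": 0, "wz": 0},
  {"jaw": 255, "tx": 0, "ty": 0, "tz": 0, "wx": 0, "wy": 0, "wz": 0},
  {"jaw": 255, "tx": 0, "ty": 0, "tz": 0, "wx": 0, "wy": 0, "wz": 0},
  {"jaw": 255, "tx": 0, "ty": 0, "tz": 0, "wx": 0, "wy": 0, "wz": 0},
  {"jaw": 255, "tx": 0, "ty": 0, "tz": 0, "wx": 0, "wy": 0, "wz": 0},
  {"jaw": 255, "tx": 0, "ty": 0, "tz": 0, "wx": 0, "wy": 0, "wz": 0},
  {"jaw": 255, "tx": 0, "ty": 0, "tz": 0, "wx": 0, "wy": 0, "wz": 0},
  {"jaw": 255, "tx": 0, "ty": 0, "tz": 0, "wx": 0, "wy": 0, "wz": 0},
  {"jaw": 255, "tx": 0, "ty": 0, "tz": 0, "wx": 0, "wy": 0, "wz": 0},
  {"jaw": 255, "tx": 0, "ty": 0, "tz": 0, "wx": 0, "wy": 0, "wz": 0},
  {"jaw": 255, "tx": 0, "ty": 0, "tz": 0, "wx": 0, "wy": 0, "wz": 0},
  {"jaw": 255, "tx": 0, "ty": 0, "tz": 0, "wx": 0, "wy": 0, "wz": 0},
  {"jaw": 255, "tx": 0, "ty": 0, "tz": 0, "wx": 0, "wy": 0, "wz": 0},
  {"jaw": 255, "tx": 0, "ty": 0, "tz": 0, "wx": 0, "wy": 0, "wz": 0},
  {"jaw": 255, "tx": 0, "ty": 0, "tz": 0, "wx": 0, "wy": 0, "wz": 0},
  {"jaw": 255, "tx": 0, "ty": 0, "tz": 0, "wx": 0, "wy": 0, "wz": 0},
  {"jaw": 255, "tx": 0, "ty": 0, "tz": 0, "wx": 0, "wy": 0, "wz": 0},
  {"jaw": 255, "tx": 0, "ty": 0, "tz": 0, "wx": 0, "wy": 0, "wz": 0},
])

```text
time_s: 14.48
position: [0.4689, -0.072, 0.1099]
eef_rot: [[0.098, 0.967, 0.237], [0.995, -0.094, -0.025], [-0.001, 0.238, -0.971]]
ft_force: [2.2, 3.0, 10.5]
width: 0.0238
finger_force: 50.0
```

```bash
python3 side.py pics/s2.png | sed -n 5,9p
python3 - <<'E'
from cell import r
s=r.observe(); print(s["position"],s["ft_force"],s["width"])
if abs(s["position"][2]-.1097)<.0015: print(r.sign_off())
E
```

```text
0.2 0.603 0.95
0.22 0.784 0.97
0.24 0.863 0.977
0.26 0.825 0.969
0.28 0.689 0.942
[ 0.46893906 -0.07197427  0.10988128] [1.68079335 2.31723476 9.84495451] 0.023985737084379604
the job is handed in; nothing more can be done
None
```

The clamp ring was turned to the locked mark (about 1.02 rad) before the lever was touched; the lever was then brought down level (about 0.24 rad), held there for over two seconds and handed in at about 14.5 s while still held, with the loose things not touched.

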